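# Straightedge to the bracket foot, then hold the hidden bolt head

### The job

The slow nutrunner is dragging the bolt round with its nut, so nothing tightens. First lay the straightedge flat on the bed, flush along the robot-side end edge of the blue bracket's foot and covering that whole edge, and let go of it, so that it will show any creep. Then reach down into the narrow gap behind the bracket, grip the brass hex bolt head across its sides between the fingers and stop it from turning; finish while still holding it, with the straightedge still flush and the other loose things left where they are.

Things in the scene. Friction and masses are not known exactly. Their poses are not given: they have to be found in the camera images.
- bracket: Fixed blue L-bracket. Origin on the bed below the bolt axis, in the upright's gap-side face; x along the upright (away from the robot), y along the bolt into the gap, z up. Foot: x -95..45 mm, y -80..0, 8 high (screw heads 2 mm higher). Upright: x -45..45, y -8..0, 97 high. All fixture parts below turn with it and are given in its frame.
- foot_edge (a point): Middle of the top of the foot's end edge, which looks towards the robot: bracket frame x -95, y -40, z 8 mm. The edge is 80 mm long (along the bracket's y) and 8 mm high; the bed is free on its -x side. Axes as the bracket's.
- gap (a point): Point on the bed in the middle of the gap: bracket frame x 0, y 24, z 0 mm. The gap is 48 mm wide (y 0..48), open above and at both x ends, empty but for the bolt. Beyond it an aluminium block x -50..50, y 48..108, 97 mm high, backed by a white sheet x -65..65, y 108..111, 105 mm high.
- runner (a point): Fixed nutrunner on the nut side, grey with an orange band, in line with the bolt: this point is on its axis, bracket frame x 0, y -140, z 72 mm. It and its turning socket reach y -10..-235, radius up to 21.5 mm; stand below x -35..35, y -180..-120.
- bolt_head (a point): Centre of the brass hex head: bracket frame x 0, y 20, z 72 mm, 25 mm below the upright's top. 24 mm across flats, 28 across corners, 18 thick (y 11..29); a 24 mm round collar joins it to the upright. Fingers go one on its +x, one on its -x side. Axes turn with the bolt: y its axis, x square to a pair of flats.
- bolt (a joint): Bolt angle about the bracket's y, rad. At 0 and every 1.047 a pair of flats faces bracket +x and -x, corners up and down (red strip on the corner on top at 0). Growing moves the head's top to +x. Starts at 0 to 1.05, driven with 0.1 N m, creeps up about 0.05 rad/s until held. Stiff (2 N m s/rad): fingers closing askew turn it onto its flats in a second or two.
- straightedge: Loose steel straightedge lying flat, 0.35 kg: bar 180 mm (x) by 36 mm (y) by 8 mm (z), both long sides alike; on it a yellow grip rib 60 mm (x) by 14 mm (y), from 8 to 42 mm above the underside. Origin at the centre of the underside.
- clamp_lever: Bystander, loose: black clamp lever with an orange cap, hub 26 mm wide and 34 mm high, 80 mm arm. Origin under the hub.
- collar: Bystander, loose: aluminium ring 52 mm wide, 22 mm high. Origin at the centre of the underside.
- screwdriver: Bystander, loose: screwdriver lying on the bed. Origin under its middle.
- wrench: Bystander, loose: wrench lying on the bed beyond the bracket. Origin under its middle.
- jar: Bystander, loose: jar with a blue cap, 64 mm wide, 90 mm high. Origin at the centre of the underside.
- link_plate: Bystander, loose: white slotted link plate 150 by 40 by 6 mm lying flat. Origin at the centre of the underside.
Things that resemble listed ones, but are neither listed nor needed, are in the scene too. Leave any black or orange look-alike of the straightedge alone.

How it is judged:
By the outcome, as a careful person would: the job done as asked, in the order asked, and still so for the second after the job is handed in, while the arm keeps its last pose, push and grip.
It also fails if it takes over 51 s, if anything falls off the work surface, if the arm or the gripper's body presses on something with over 40 N, if the wrist force passes 120 N, or if a joint passes its speed limit or range.

### The arm

A 6-joint arm with a two-finger parallel gripper is mounted at the origin on the work surface. World frame = base frame: x ahead of the robot, y to its left, z up, the work surface at z = 0. Lengths are in m, angles in rad, forces in N, time in s.
With the tool pointing down it reaches from about 0.375 to 0.9 m from the base axis. Payload 3.1 kg.
Tool frame: the origin (TCP) lies between the finger pads, 19 mm behind the fingertips; this is the grasp point; z points along the fingers, y is the line along which they close (so a half turn about z gives the same grasp; the last joint's range is limited). The gripper opens to 85 mm and grips with 20 to 120 N. Pads are 22 mm wide; open, the fingers measure 114 mm over their backs; the gripper's body (76 mm by 85 mm) begins 54 mm behind the grasp point. The pads swing forward as they close: fully open they stand 13 mm farther back than shut.
Start: joints at [-1.3, 0.527, 1.433, -0, 1.181, -0.178], TCP at [0.271, -0.563, 0.25] pointing down, gripper open.
Joint ranges: [-3.08, 3.08], [-0.75, 2.2], [0.22, 2.44], [-1.43, 4.57], [0, 2.65], [-2.85, 2.85]. Speed limits (rad/s): [2.79, 2.79, 3.14, 3.14, 3.14, 3.14].

### API

Orientations are given as a unit quaternion [x, y, z, w].
In Python, from station import sense, snapshot, camera_params, sign_off gives the robot as it stands.
- The arm moves only by the shell command python3 -m handwheel 'ROWS' [OPENING] [FORCE]. ROWS is JSON, a list that holds one entry, the list of rows, each a list of 4 numbers: the shift along the tool's x, y, z in units of 25 mm (1.0 is 25 mm), then the turn about the tool's z in units of 6 degrees (1.0 is 6 degrees). A call has 1 to 20 rows; each row shifts and turns the commanded pose from where the row before left it, along the tool's axes as they then stand; what a row does not reach is not made up. A row lasts 1/8 s, in which the tool goes at most 62.5 mm and 10.7 degrees, less where a joint would pass 70% of its speed; a pose out of reach is approached as far as the arm can. A call is refused whole if a number of a shift passes 1 or a number of a turn 1, either way. A call with a gripper value outside its range is refused whole. OPENING is the finger opening in mm, from 0 to 85.4, set as the call begins (- or left out, the last holds). The fingers move at their own pace and stop on an object; FORCE is the grip in N (left out, the last holds). Time passes only in rows, so rows that do not move let the fingers close. It gives the time, the measured TCP pose, the force, the opening and the grip force at its end, in the units of the state.
- sense(): the state, without advancing time (a new reading comes with each control period).
- snapshot(name): name is "scene" or "side" or "wrist"; returns (picture, depth): 400x640x3 uint8, red, green, blue; 400x640 float32, m along the optical axis (not along the pixel's ray), 0 where there is no reading.
- camera_params(name): a dict with "mtx" (3x3 intrinsics, pixels), "extrinsics" (4x4, takes a point from camera to world coordinates); the wrist camera has in their place "hand_eye" (4x4, takes a point from camera to tool coordinates, whose origin is the TCP and whose axes are the flange's). Camera axes: x right, y up, looking along -z (the intrinsics and any distortion apply to the point x, -y, -z); pixel columns grow to the right and rows downward; lengths in m; the calibration is good to about 2 mm. A picture is of the moment at which its call begins: read the wrist's pose just before it. camera_params takes no time and is no camera call.
- sign_off(): hands the job in; it is judged then, once.
The state is a dict: "t": time; "q": joint angles; "qd": joint speeds; "tau": joint torques, N m; "tcp_pos": TCP position; "tool_rot": TCP orientation; "force": force on the tool from outside, world axes, zero at the start; "ft_torque": the same for the moment, N m; "finger_gap": opening from 0.0 (shut) to 1.0 (fully open); "gripper_force": force on a finger pad.
Only numpy, scipy, OpenCV 4.12 (cv2) and the standard library are available. Lean on these libraries where they do the work, as an engineer would, in place of code of your own. Each camera call takes 0.05 s, during which the arm holds its last target. There are 200 camera calls.

## Working session

There is one attempt and no reset: what is moved stays moved. The work goes in short steps, Python scripts to look and compute and a shell command to move; the robot and the scene stay as the last step left them, time stands still between calls to the robot, and variables do not carry over. Pictures are saved under pics/ and viewed, at most 10 in all, crops included, and the job is handed in when it is done.

```bash
mkdir -p pics; ls; python3 - <<'E'
from station import *
import cv2,numpy as np
s=sense();print(s)
for n in("scene","side"):
    p,d=snapshot(n);cv2.imwrite(f"pics/{n}0.png",p[:,:,::-1]);np.savez(f"{n}0.npz",p=p,d=d)
    c=camera_params(n);print({k:(np.round(v,4).tolist() if not isinstance(v,str) else v) for k,v in c.items()})
c=camera_params("wrist");print(c)
E
```

```text
pics
{'t': 0.0, 'q': array([-1.30049402e+00,  5.28462548e-01,  1.43389844e+00,  8.37732460e-06,
        1.18141841e+00, -1.78475077e-01]), 'qd': array([ 7.78565200e-04,  1.91018733e-03, -4.00930150e-03, -2.59720248e-03,
        1.50934102e-03, -6.33015532e-05]), 'tau': array([ 4.95109634e-04, -4.42341721e+01, -1.78028458e+01, -2.42283986e-04,
        8.62817484e-03, -1.01950610e-05]), 'tcp_pos': array([ 0.2710236 , -0.56242631,  0.24903704]), 'tool_rot': array([ 9.74930084e-01,  2.22508732e-01, -4.63135331e-05, -1.09239338e-03]), 'force': array([ 0.44391464, -0.94207227, -0.02482236]), 'ft_torque': array([-0.01493609, -0.03130694, -0.03092428]), 'gripper_force': 0.0, 'finger_gap': 1.0020022388724967}
{'mtx': [[414.3883, 0.0, 317.0823], [0.0, 414.3883, 201.6498], [0.0, 0.0, 1.0]], 'extrinsics': [[-0.2798, -0.7787, 0.5615, 1.2831], [0.96, -0.2332, 0.1549, 0.1605], [0.0103, 0.5824, 0.8128, 1.1445], [0.0, 0.0, 0.0, 1.0]]}
{'mtx': [[469.1275, 0.0, 319.4466], [0.0, 469.1275, 206.8309], [0.0, 0.0, 1.0]], 'extrinsics': [[0.936, 0.2019, -0.2884, 0.0445], [-0.3515, 0.583, -0.7325, -1.3028], [0.0203, 0.787, 0.6166, 1.1162], [0.0, 0.0, 0.0, 1.0]]}
{'mtx': array([[348.70928037,   0.        , 321.66989788],
       [  0.        , 348.70928037, 196.63343545],
       [  0.        ,   0.        ,   1.        ]]), 'hand_eye': array([[ 1.33812018e-03,  9.63856731e-01,  2.66417737e-01,
         6.81313746e-02],
       [ 9.99999020e-01, -1.17991179e-03, -7.53902321e-04,
        -1.11209472e-03],
       [-4.12304398e-04,  2.66418485e-01, -9.63857365e-01,
        -1.23575201e-01],
       [ 0.00000000e+00,  0.00000000e+00,  0.00000000e+00,
         1.00000000e+00]])}
```

View pics/scene0.png

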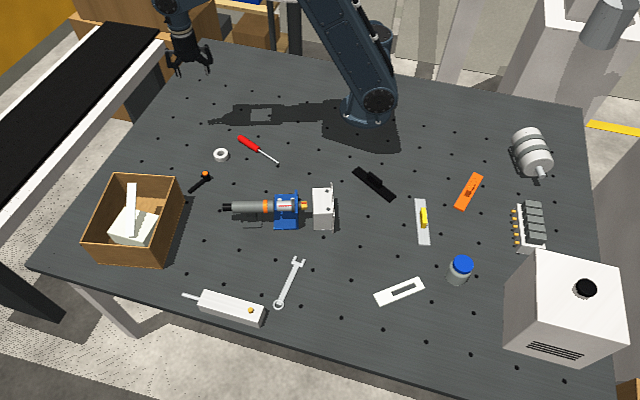

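View pics/side0.png

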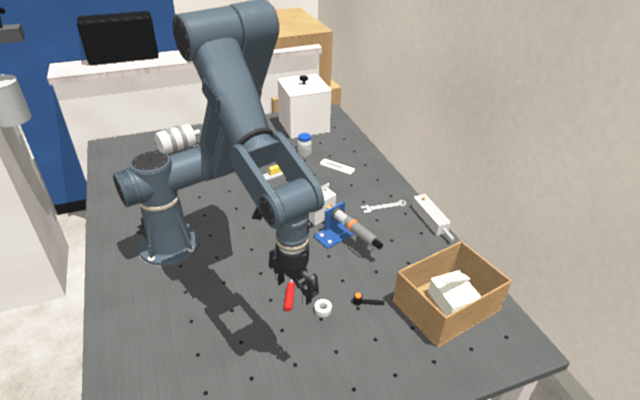

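Candidates for the straightedge:
- Steel bar with a yellow rib at scene (422,220). This matches the description.
- Black look-alike at (375,183).
- Orange look-alike at (468,190).
- White link plate at (399,291).

The bracket is at (285,210), with the nutrunner to its left and the aluminium block to its right. I'll measure roughly and check the choice in one crop.

```bash
cat > h.py <<'E'
from station import *
import cv2,numpy as np
from scipy.spatial.transform import Rotation as R
def shot(n):
    s=sense();p,d=snapshot(n);c=camera_params(n)
    if n=="wrist":
        T=np.eye(4);T[:3,:3]=R.from_quat(s["tool_rot"]).as_matrix();T[:3,3]=s["tcp_pos"];T=T@c["hand_eye"]
    else:T=c["extrinsics"]
    return p,d,c["mtx"],T
def ray(uv,K,T,z):
    uv=np.atleast_2d(uv).astype(float)
    r=np.c_[(uv[:,0]-K[0,2])/K[0,0],-(uv[:,1]-K[1,2])/K[1,1],-np.ones(len(uv))]@T[:3,:3].T
    return T[:3,3]+r*((z-T[2,3])/r[:,2])[:,None]
def proj(P,K,T):
    q=(np.atleast_2d(P)-T[:3,3])@T[:3,:3]
    return np.c_[K[0,0]*q[:,0]/-q[:,2]+K[0,2],K[1,1]*q[:,1]/q[:,2]+K[1,2]]
def biggest(m):
    n,l,st,c=cv2.connectedComponentsWithStats(m.astype(np.uint8));i=1+np.argmax(st[1:,4]);return l==i
def hsv(p):return cv2.cvtColor(p,cv2.COLOR_RGB2HSV)
def hue(p,a,b,s=120,v=60):
    h=hsv(p);return (h[...,0]>=a)&(h[...,0]<=b)&(h[...,1]>s)&(h[...,2]>v)
def rect(P):
    (c,wh,a)=cv2.minAreaRect((P[:,:2]*1000).astype(np.float32));
    if wh[0]<wh[1]:wh=wh[::-1];a+=90
    return np.round(c,1),np.round(wh,1),round((a+90)%180-90,1)   # long-axis angle from world x
E
cat > m.py <<'E'
from h import *
p=np.load("scene0.npz")["p"];c=camera_params("scene");K,T=c["mtx"],c["extrinsics"]
def reg(m,x0,y0,x1,y1):
    o=np.zeros_like(m);o[y0:y1,x0:x1]=m[y0:y1,x0:x1];return biggest(o)
def pts(m,z):v,u=np.nonzero(m);return ray(np.c_[u,v],K,T,z)
h=hsv(p)
print("rib",rect(pts(reg(hue(p,22,34),400,195,450,250),.042)))
print("bar",rect(pts(reg((h[...,2]>140)&(h[...,1]<60),400,190,440,250),.008)))
print("blue",rect(pts(reg(hue(p,100,125),250,170,330,240),.008)))
print("sheet/block",rect(pts(reg((h[...,2]>140)&(h[...,1]<60),300,175,345,212),.1)))
print("runner",rect(pts(reg(hue(p,8,18),240,190,275,220),.085)))
big=np.hstack([cv2.resize(p[165:245,225:350],None,fx=4,fy=4),cv2.resize(p[190:270,390:460],None,fx=4,fy=4)])
cv2.imwrite("pics/crop0.png",big[:,:,::-1])
E
python3 m.py
```

```text
rib (array([481.9, 291.8]), array([77.5, 21.9]), 12.7)
bar (array([471.7, 293.7]), array([180.8,  39.2]), 12.7)
blue (array([ 556. , -149.5]), array([162. ,  81.1]), 19.4)
sheet/block (array([536.2, -28.3]), array([112.8,  65.7]), 16.7)
runner (array([ 611.8, -193.1]), array([50.3, 12.6]), 20.3)
```

View pics/crop0.png

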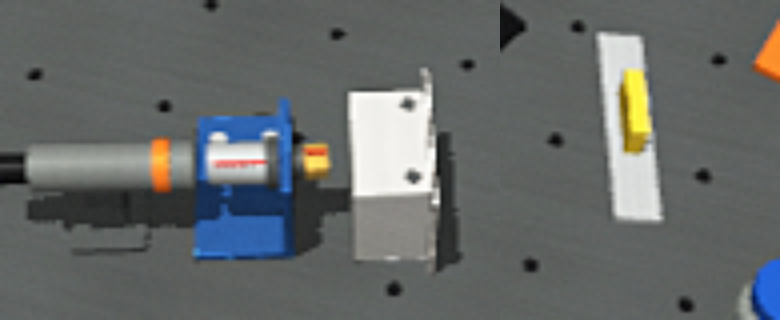

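The close crop confirms it: steel bar with a yellow rib at about scene (422,220). The bracket yaw is about 17–19°, with the red-marked bolt head between the upright and the block. I'll move over the bracket for a close wrist look on the way.

```bash
python3 -m handwheel '[[[0.94,-0.69,-0.08,0],[0.94,-0.69,-0.08,0],[0.94,-0.69,-0.08,0],[0.94,-0.69,-0.08,0],[0.94,-0.69,-0.08,0],[0.94,-0.69,-0.08,0],[0.94,-0.69,-0.08,0],[0.94,-0.69,-0.08,0],[0.94,-0.69,-0.08,0],[0.94,-0.69,-0.08,0],[0.94,-0.69,-0.08,0],[0.94,-0.69,-0.08,0],[0.94,-0.69,-0.08,0],[0.94,-0.69,-0.08,0],[0.94,-0.69,-0.08,0],[0.94,-0.69,-0.08,0],[0,0,0,0],[0,0,0,0],[0,0,0,0]]]' 60
python3 - <<'E'
from h import *
p,d,K,T=shot("wrist");np.savez("w1.npz",p=p,d=d,K=K,T=T);cv2.imwrite("pics/w1.png",p[:,:,::-1])
m=biggest(hue(p,100,125));v,u=np.nonzero(m);print(u.min(),u.max(),v.min(),v.max());P=ray(np.c_[u,v],K,T,.008);print(rect(P))
E
```

```text
t: 2.48
tcp_pos: [0.4898, -0.152, 0.2818]
tool_rot: [0.975, 0.222, -0.0, -0.0]
force: [-0.1, -0.8, 0.3]
finger_gap: 0.702
gripper_force: 0.0
302 391 5 166
(array([ 570.8, -138.7]), array([160. ,  83.8]), 18.6)
```

View pics/w1.png

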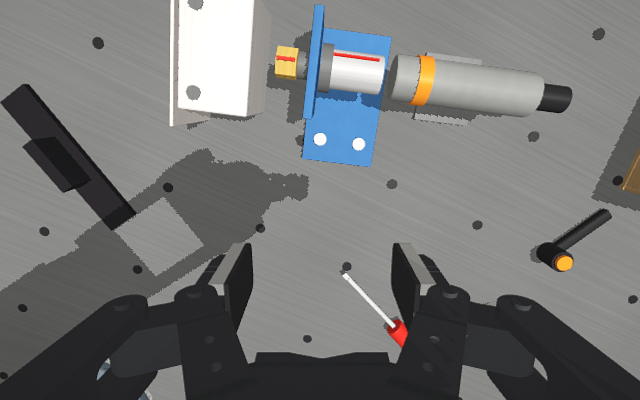

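The wrist view shows the bracket foot with its robot-side end edge running from about (302,159) to (370,166). The foot's runner-side edge is near u 370–391, the bolt head is at (287,62) with its red strip, and the screwdriver lies at (375,305). Next I'll fit the foot edges.

```bash
cat > fit.py <<'E'
from h import *
def fitbr(p,K,T,v0=112):
    m=biggest(hue(p,100,125))
    m=cv2.morphologyEx(m.astype(np.uint8),cv2.MORPH_CLOSE,np.ones((3,3)))>0
    H=np.array([ [np.nonzero(m[:,u])[0].max()+.5,u] for u in range(308,364)])
    E=ray(H[:,::-1],K,T,.008)[:,:2]
    V=np.array([[np.nonzero(m[v])[0].max()+.5,v] for v in range(42,155)]);S=ray(V,K,T,.008)[:,:2]
    def line(P):
        for _ in range(3):
            vx,vy,x,y=cv2.fitLine(P.astype(np.float32),cv2.DIST_HUBER,0,1e-4,1e-4).ravel()
            r=abs((P-[x,y])@[-vy,vx]);P=P[r<max(.0015,2*np.median(r))]
        return np.array([vx,vy]),np.array([x,y])
    (a,A),(b,B)=line(E),line(S)
    if b[0]<0:b=-b
    if a[1]<0:a=-a
    t=np.linalg.solve(np.c_[a,-b],B-A);C=A+a*t[0]
    return np.degrees(np.arctan2(-a[0],a[1])),np.degrees(np.arctan2(b[1],b[0])),C
if __name__=="__main__":
    w=np.load("w1.npz");ya,yb,C=fitbr(w["p"],w["K"],w["T"])
    m=biggest(hue(w["p"],100,125))
    y=np.radians((ya+yb)/2);x=np.array([np.cos(y),np.sin(y)]);n=np.array([-x[1],x[0]])
    O=C+.095*x+.08*n
    print(ya,yb,"corner",C,"origin",O,"edge mid",C+.04*n,"bolt",O+.02*n)
    for P in([*O+.02*n,.072],[*O-.095*x,.008],[*C,.008],[*O+.045*x,.097],[*O-.045*x,.097],[*O+.05*x+.108*n,.097],[*O-.05*x+.048*n,.097]):print(proj(P,w["K"],w["T"]))
E
python3 fit.py
```

```text
18.61171 18.571756 corner [ 0.5083252 -0.2038757] origin [ 0.5728618  -0.09776241] edge mid [ 0.49557233 -0.16596313] bolt [ 0.56648535 -0.07880612]
[[286.25433708  62.23821341]]
[[301.00004709 158.01638591]]
[[369.87012364 166.55977627]]
[[313.7407392    2.37704761]]
[[301.4199365  117.44512467]]
[[177.15156829 -23.80990729]]
[[245.4612283  116.25735053]]
```

```bash
python3 -m handwheel '[[[0.26,-0.94,0.18,0],[0.26,-0.94,0.18,0],[0.26,-0.94,0.18,0],[0.26,-0.94,0.18,0],[0.26,-0.94,0.18,0],[0.26,-0.94,0.18,0],[0.26,-0.94,0.18,0],[0.26,-0.94,0.18,0],[0.26,-0.94,0.18,0],[0.26,-0.94,0.18,0],[0.26,-0.94,0.18,0],[0.26,-0.94,0.18,0],[0.26,-0.94,0.18,0],[0.26,-0.94,0.18,0],[0.26,-0.94,0.18,0],[0.26,-0.94,0.18,0],[0.26,-0.94,0.18,0],[0.26,-0.94,0.18,0]]]' 
python3 -m handwheel '[[[0,0,0,0.72],[0,0,0,0.72],[0,0,0,0.72],[0,0,0,0],[0,0,0,0]]]' 
cat > bar.py <<'E'
from h import *
def bar(p,K,T,z0=0):
    v,u=np.nonzero(biggest(hue(p,22,34,130,90)));rib=rect(ray(np.c_[u,v],K,T,z0+.042))
    h=hsv(p);m=(h[...,2]>130)&(h[...,1]<50)
    return rib,m
if __name__=="__main__":
    p,d,K,T=shot("wrist");np.savez("w2.npz",p=p,d=d,K=K,T=T);cv2.imwrite("pics/w2.png",p[:,:,::-1])
    s=sense();x=R.from_quat(s["tool_rot"]).as_matrix()[:,0];print(s["tcp_pos"],np.degrees(np.arctan2(x[1],x[0])))
    rib,m=bar(p,K,T);print(rib);v,u=np.nonzero(biggest(m));print(u.min(),u.max(),v.min(),v.max(),rect(ray(np.c_[u,v],K,T,.008)))
E
python3 bar.py
```

```text
t: 4.78
tcp_pos: [0.4124, 0.2808, 0.2009]
tool_rot: [0.975, 0.222, 0.0, 0.0]
force: [-0.2, -0.7, -0.3]
finger_gap: 0.704
gripper_force: 0.0
t: 5.4
tcp_pos: [0.4123, 0.2803, 0.201]
tool_rot: [0.994, 0.111, 0.0, 0.0]
force: [-0.9, 0.1, -0.1]
finger_gap: 0.703
gripper_force: 0.0
[0.41231573 0.28032288 0.20103043] 12.766041458780943
(array([472.1, 295.1]), array([58.7, 13.4]), 12.5)
0 639 0 376 (array([375. , 272.7]), array([694.8, 370.4]), -77.0)
```

View pics/w2.png

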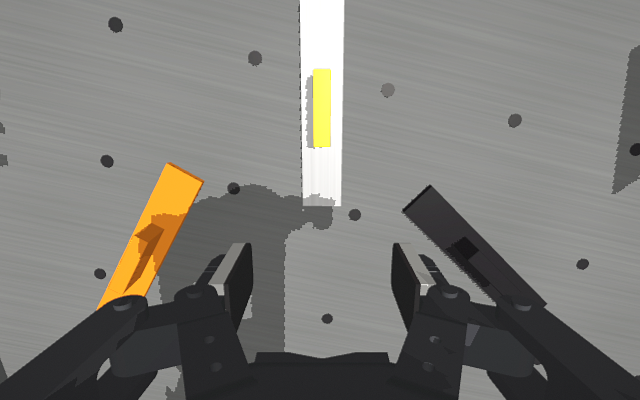

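Between the fingers, the straightedge lies along image column 320 (rib at (321,108)). The orange look-alike is at (150,240) and the black one at (475,245), both clear of the fingers. Descending and gripping the rib.

```bash
python3 -m handwheel '[[[0.82,-0.02,0,-0.0],[0.82,-0.02,0,0],[0.82,-0.02,0.2,0],[0,0,0.9,0.05],[0,0,0.9,0],[0,0,0.9,0],[0,0,0.9,0],[0,0,0.9,0],[0,0,0.9,0],[0,0,0.92,0],[0,0,0,0],[0,0,0,0]]]' 45
python3 -m handwheel '[[[0,0,0,0],[0,0,0,0],[0,0,0,0],[0,0,0,0],[0,0,0,0],[0,0,0,0]]]' 0 60
```

```text
t: 6.95
tcp_pos: [0.4722, 0.2958, 0.0385]
tool_rot: [0.994, 0.109, 0.0, -0.0]
force: [0.9, -0.1, -0.8]
finger_gap: 0.53
gripper_force: 0.0
t: 7.7
tcp_pos: [0.4724, 0.2959, 0.0392]
tool_rot: [0.994, 0.109, 0.001, -0.0]
force: [-0.9, -0.1, 5.6]
finger_gap: 0.15
gripper_force: 60.7
```

Gripped at about 14 mm opening. Lifting and turning so the bar lies along the bracket's y axis.

```bash
python3 -m handwheel '[[[0,0,-0.5,0],[0,0,-1,0],[0,0,-1,-1],[0,0,-1,-1],[0,0,-1,-1],[0,0,-1,-1],[0,0,-0.5,-1],[0,0,0,-1],[0,0,0,-1],[0,0,0,-1],[0,0,0,-1],[0,0,0,-1],[0,0,0,-1],[0,0,0,-1],[0,0,0,-1],[0,0,0,-1],[0,0,0,-1],[0,0,0,-1],[0,0,0,0],[0,0,0,0]]]'
cat > plan.py <<'E'
from h import *
import sys
x,y,z,yaw=map(float,sys.argv[1:5]);s=sense();M=R.from_quat(s["tool_rot"]).as_matrix();a=np.degrees(np.arctan2(M[1,0],M[0,0]))
d=M.T@(np.array([x,y,z])-s["tcp_pos"])/.025
print("units",np.round(d,2),"turn",round(((a-yaw+180)%360-180)/6,2),"yaw",round(a,2),"q",np.round(s["q"],2),"tilt",M[:,2].round(4))
E
python3 plan.py .4785 -.1717 .19 108.59
python3 - <<'E'
from h import *
w=np.load("w1.npz");O=np.array([0.57286,-0.09776]);y=np.radians(18.59);B=np.array([[np.cos(y),np.sin(y)],[-np.sin(y),np.cos(y)]])
print(((ray([[345,275],[133,215],[110,228],[540,250]],w["K"],w["T"],.005)[:,:2]-O)@B.T*1000).round())
E
```

```text
t: 10.2
tcp_pos: [0.4714, 0.2956, 0.188]
tool_rot: [0.585, 0.811, -0.0, -0.0]
force: [0.2, 0.3, -2.6]
finger_gap: 0.143
gripper_force: 59.5
units [-17.83  -5.62  -0.08] turn -0.04 yaw 108.37 q [0.36 0.52 1.67 0.   0.96 0.04] tilt [-5.e-04 -1.e-04 -1.e+00]
[[-237.  -72.]
 [-190.  194.]
 [-210.  222.]
 [-173. -307.]]
```

```bash
python3 -m handwheel '[[[-0.94,-0.31,0,0],[-0.94,-0.31,0,0],[-0.94,-0.31,0,0],[-0.94,-0.31,0,0],[-0.94,-0.31,0,0],[-0.94,-0.31,0,0],[-0.94,-0.31,0,0],[-0.94,-0.31,0,0],[-0.94,-0.31,0,0],[-0.94,-0.31,0,0],[-0.94,-0.31,0,0],[-0.94,-0.31,0,0],[-0.94,-0.31,0,0],[-0.94,-0.31,0,0],[-0.94,-0.31,0,0],[-0.94,-0.31,0,0],[-0.94,-0.31,0,0],[-0.94,-0.31,0,0],[-0.9,-0.27,0,0],[0,0,0,-0.04]]]'
python3 -m handwheel '[[[0,0,0.95,0],[0,0,0.95,0],[0,0,0.95,0],[0,0,0.95,0],[0,0,0.95,0],[0,0,0.4,0],[0,0,0,0],[0,0,0,0]]]'
python3 plan.py .4785 -.1717 .039 108.59
python3 - <<'E'
from h import *
p,d,K,T=shot("wrist");np.savez("w3.npz",p=p,d=d,K=K,T=T);cv2.imwrite("pics/w3.png",p[:,:,::-1])
E
```

```text
t: 12.7
tcp_pos: [0.4746, -0.175, 0.1882]
tool_rot: [0.584, 0.812, 0.0, 0.001]
force: [-0.1, 1.2, -2.8]
finger_gap: 0.144
gripper_force: 59.5
t: 13.7
tcp_pos: [0.4745, -0.1733, 0.06]
tool_rot: [0.583, 0.813, 0.0, 0.001]
force: [0.3, -0.2, -2.9]
finger_gap: 0.153
gripper_force: 59.4
units [0.01 0.17 0.84] turn 0.02 yaw 108.7 q [-0.57  0.69  1.87  0.    0.58 -0.9 ] tilt [ 1.2e-03 -7.0e-04 -1.0e+00]
```

View pics/w3.png

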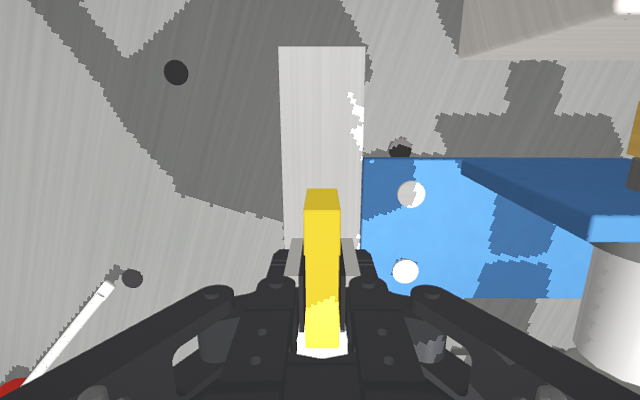

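The bar, held level, lies just left of the foot's end edge: bar edge at u≈364 and the foot edge at u≈361, which is lower down. Checking the metric clearance.

```bash
python3 - <<'E'
from h import *
w=np.load("w3.npz");p,K,T=w["p"],w["K"],w["T"];O=np.array([0.57286,-0.09776]);y=np.radians(18.59);B=np.array([[np.cos(y),np.sin(y)],[-np.sin(y),np.cos(y)]])
f=lambda uv,z:((ray(uv,K,T,z)[:,:2]-O)@B.T*1000).round(1)
m=hue(p,95,125,100);F=np.array([[np.nonzero(m[v,340:480])[0].min()+339.5,v] for v in range(165,225,6)]);print(f(F,.008)[:,0])
g=cv2.GaussianBlur(cv2.cvtColor(p,cv2.COLOR_RGB2GRAY),(3,3),0).astype(int)
for lo,hi in((265,300),(350,380)):
    E=np.array([[lo+.5+np.argmax(abs(np.diff(g[v,lo:hi]))),v] for v in range(52,140,8)]);print(E[:,0],f(E,.029)[:,0])
print(f([[320,46]],.029))
E
```

```text
[-95.9 -95.8 -96.2 -96.1 -96.  -95.9 -95.8 -96.2 -96.1 -96. ]
[277.5 277.5 278.5 278.5 278.5 279.5 279.5 279.5 279.5 279.5 280.5] [-135.2 -135.3 -134.9 -135.  -135.1 -134.8 -134.9 -135.  -135.1 -135.2
 -134.9]
[364.5 364.5 364.5 364.5 363.5 351.5 350.5 363.5 363.5 363.5 362.5] [ -99.3  -99.2  -99.1  -99.   -99.3 -104.2 -104.6  -98.9  -98.8  -98.7
  -99. ]
[[-117.6   49.8]]
```

```bash
python3 -m handwheel '[[[0,0,0.25,0],[0,0,0.25,0],[0,0,0.25,0],[0,0,0.06,0],[0,0,0.04,0],[0,0,0,0],[0,0,0,0]]]'

```

```text
t: 14.62
tcp_pos: [0.4738, -0.1732, 0.0391]
tool_rot: [0.583, 0.813, -0.0, -0.0]
force: [-2.2, 1.0, 9.7]
finger_gap: 0.149
gripper_force: 61.3
```

```bash
python3 -m handwheel '[[[0,0.04,-0.02,0],[0,0.04,0,0],[0,0.04,0,0],[0,0.02,0,0],[0,0.02,0,0],[0,0,0,0],[0,0,0,0]]]'; python3 plan.py .4785 -.1717 .039 108.59

```

```text
t: 15.5
tcp_pos: [0.4764, -0.172, 0.0392]
tool_rot: [0.583, 0.813, -0.001, -0.001]
force: [-4.9, -2.8, 8.7]
finger_gap: 0.15
gripper_force: 61.1
units [-0.02  0.09  0.01] turn 0.03 yaw 108.74 q [-0.57  0.73  1.87 -0.    0.54 -0.89] tilt [-2.7e-03  4.0e-04 -1.0e+00]
```

```bash
python3 -m handwheel '[[[0,0.03,-0.01,0],[0,0.03,0,0],[0,0,0,0],[0,0,0,0],[0,0,0,0]]]'; python3 plan.py .4785 -.1717 .039 108.59

```

```text
t: 16.12
tcp_pos: [0.4773, -0.1716, 0.0392]
tool_rot: [0.582, 0.813, -0.001, -0.002]
force: [-7.4, -3.9, 6.9]
finger_gap: 0.146
gripper_force: 61.0
units [-0.02  0.04  0.01] turn 0.03 yaw 108.76 q [-0.56  0.73  1.87 -0.    0.54 -0.89] tilt [-3.8e-03  6.0e-04 -1.0e+00]
```

```bash
python3 -m handwheel '[[[0,0.04,0,0],[0,0.03,0,0],[0,0,0,0],[0,0,0,0],[0,0,0,0]]]'; python3 plan.py .4785 -.1717 .039 108.59

```

```text
t: 16.75
tcp_pos: [0.4776, -0.1715, 0.0393]
tool_rot: [0.582, 0.813, -0.002, -0.003]
force: [-11.4, -7.1, 10.5]
finger_gap: 0.147
gripper_force: 61.3
units [-0.02  0.03  0.01] turn 0.03 yaw 108.78 q [-0.56  0.73  1.87 -0.01  0.55 -0.89] tilt [-6.5e-03  6.0e-04 -1.0e+00]
```

```bash
python3 -m handwheel '[[[0,0.04,0,0],[0,0,0,0],[0,0,0,0],[0,0,0,0],[0,-0.05,-0.01,0],[0,0,0,0],[0,0,0,0]]]'; python3 plan.py .4785 -.1717 .039 108.59
python3 - <<'E'
from h import *
p,d,K,T=shot("wrist");np.savez("w4.npz",p=p,d=d,K=K,T=T);cv2.imwrite("pics/w4.png",cv2.resize(p[20:260,240:480],None,fx=2.4,fy=2.4)[:,:,::-1])
E
```

```text
t: 17.62
tcp_pos: [0.4776, -0.1714, 0.0393]
tool_rot: [0.583, 0.813, -0.001, -0.003]
force: [-10.4, -7.2, 7.8]
finger_gap: 0.149
gripper_force: 61.0
units [-0.02  0.03  0.01] turn 0.02 yaw 108.74 q [-0.56  0.73  1.87 -0.    0.55 -0.89] tilt [-6.1e-03  9.0e-04 -1.0e+00]
```

View pics/w4.png

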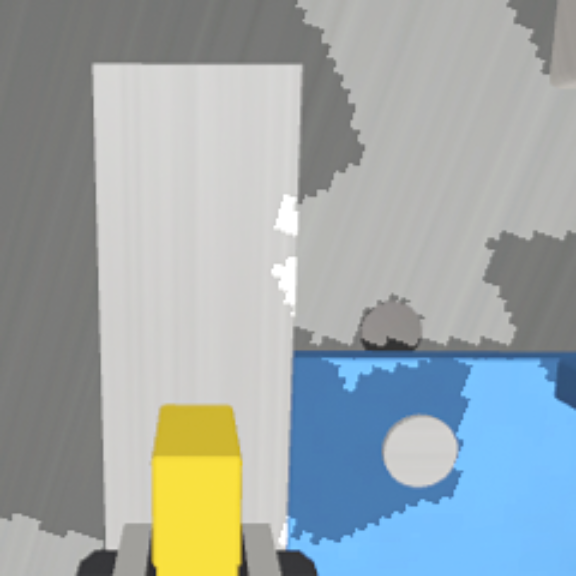

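The bar's right edge is collinear with the foot edge at crop u≈290, with no visible gap. Releasing and retreating upward.

```bash
python3 -m handwheel '[[[0,0,0,0],[0,0,0,0],[0,0,0,0],[0,0,-0.1,0],[0,0,-0.5,0],[0,0,-0.9,0],[0,0,-0.9,0],[0,0,-0.9,0],[0,0,-0.9,0],[0,0,-0.9,0],[0,0,-0.9,0],[0,0,-0.9,0],[0,0,0,0]]]' 45
python3 plan.py .5665 -.0788 .2 108.59
cat > chk.py <<'E'
from h import *
import sys
p,d,K,T=shot("wrist");n=sys.argv[1];np.savez(n+".npz",p=p,d=d,K=K,T=T);cv2.imwrite(f"pics/{n}.png",p[:,:,::-1])
O=np.array([0.57286,-0.09776]);y=np.radians(18.59);B=np.array([[np.cos(y),np.sin(y)],[-np.sin(y),np.cos(y)]])
v,u=np.nonzero(biggest(hue(p,22,34,130,90)));r=rect(ray(np.c_[u,v],K,T,.042));print("rib",r,"yaw-err",r[2]-18.59+90,"bracket",(B@(r[0]/1000-O)*1000).round(1))
E
python3 chk.py w5
```

```text
t: 19.3
tcp_pos: [0.4816, -0.1715, 0.2137]
tool_rot: [0.583, 0.813, 0.0, 0.003]
force: [-0.3, -0.3, 0.1]
finger_gap: 0.529
gripper_force: 0.0
units [2.42 4.4  0.55] turn 0.02 yaw 108.71 q [-0.56  0.42  1.76  0.    0.95 -0.89] tilt [ 0.0044 -0.0027 -1.    ]
rib (array([ 476.5, -169.2]), array([61.9, 13. ]), -71.2) yaw-err 0.20999999999999375 bracket [-114.1  -37. ]
```

View pics/w5.png

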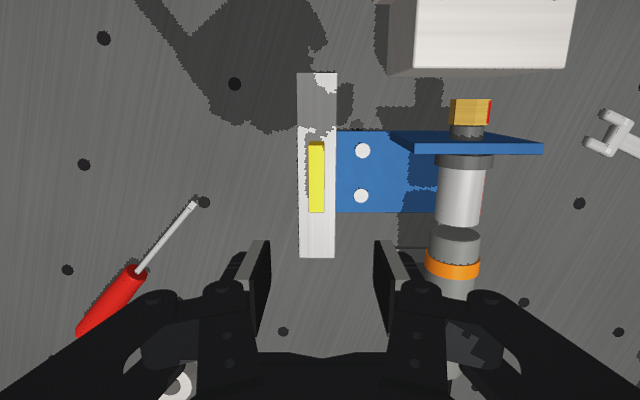

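The released bar lies flush: its edge at u≈336 meets the foot edge over the whole foot (rows 132–212), and it overhangs at both ends. The brass head is at (470,112), with the red strip on its right (+x). Measuring the bolt angle from the strip, and re-checking the head's position.

```bash
cat > ang.py <<'E'
from h import *
O=np.array([0.57286,-0.09776]);y=np.radians(18.59);X=np.array([np.cos(y),np.sin(y),0]);Y=np.array([-X[1],X[0],0]);O3=np.r_[O,0]
def ang(n):
    w=np.load(n+".npz");p,K,T=w["p"],w["K"],w["T"]
    c=proj(O3+.02*Y+[0,0,.072],K,T)[0];u0,v0=(c-32).astype(int).clip(0);q=p[v0:v0+64,u0:u0+64]
    h=hsv(q);red=((h[...,0]<7)|(h[...,0]>174))&(h[...,1]>150)&(h[...,2]>80);br=(h[...,0]>=10)&(h[...,0]<30)&(h[...,1]>80)
    br=biggest(br|red)
    red&=br
    v,u=np.nonzero(red);b=np.nonzero(br)
    r=np.array([u.mean()+u0,v.mean()+v0]) if len(u) else None
    th=np.arange(-.3,2.8,.05);P=np.array([O3+.02*Y+.014*np.sin(t)*X+np.array([0,0,.072+.014*np.cos(t)]) for t in th])
    pp=proj(P,K,T);e=abs(pp-r).sum(1) if r is not None else [0]
    i=np.argsort(e)[:4];print(n,"c",c.round(1),"brass u",b[1].min()+u0,b[1].max()+u0,"v",b[0].min()+v0,b[0].max()+v0,"red",r,len(u),"theta",th[i],np.array(e)[i].round(1))
import sys
for n in sys.argv[1:]:ang(n)
E
python3 ang.py w1 w5
```

```text
w1 c [286.3  62.2] brass u 275 298 v 46 79 red [285.56451613  58.17741935] 62 theta [0.15 0.1  0.2  0.05] [0.9 1.4 1.6 2.3]
w5 c [469.  110.8] brass u 448 490 v 99 125 red [488.51111111 111.55555556] 45 theta [0.75 0.8  1.5  0.7 ] [0.4 0.4 0.7 0.8]
```

The bolt is at about 0.15 rad at t=2.5 and 0.8–1.0 now, so it is almost at a flats-aligned angle (1.047). I'll go now, aiming at bracket y = 22 mm.

```bash
python3 -m handwheel '[[[0.5,0.88,0,0.02],[0.5,0.88,0,0],[0.5,0.88,0,0],[0.5,0.88,0,0],[0.49,0.88,0,0],[0,0,0.8,0],[0,0,0.8,0],[0,0,0.1,0],[0,0,0,0],[0,0,0,0]]]' 58
python3 plan.py .56585 -.07691 .071 108.59
python3 - <<'E'
from h import *
p,d,K,T=shot("wrist");np.savez("w6.npz",p=p,d=d,K=K,T=T);cv2.imwrite("pics/w6.png",p[:,:,::-1])
E
python3 ang.py w6
```

```text
t: 20.6
tcp_pos: [0.5655, -0.0772, 0.1696]
tool_rot: [0.584, 0.812, 0.0, 0.001]
force: [0.9, 0.1, 0.1]
finger_gap: 0.685
gripper_force: 0.0
units [0.01 0.01 3.94] turn -0.0 yaw 108.56 q [-0.33  0.56  1.65 -0.    0.93 -0.66] tilt [ 1.2e-03 -4.0e-04 -1.0e+00]
w6 c [321.3 210. ] brass u 302 341 v 192 230 red [339.19480519 213.02597403] 77 theta [1.   0.95 1.05 1.1 ] [0.9 1.  1.1 1.4]
```

View pics/w6.png

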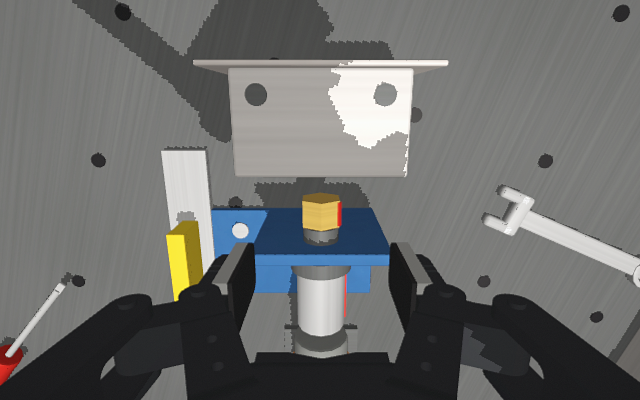

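The head is at (321,211), centred between the fingers and over the open gap, with θ≈1.0 and the flats nearly aligned. Descending, then gripping.

```bash
python3 -m handwheel '[[[0,0,0.6,0],[0,0,0.6,0],[0,0,0.6,0],[0,0,0.6,0],[0,0,0.5,0],[0,0,0.5,0],[0,0,0.5,0],[0,0,0,0],[0,0,0,0]]]'
python3 plan.py .56585 -.07691 .071 108.59
```

```text
t: 21.78
tcp_pos: [0.5653, -0.077, 0.0717]
tool_rot: [0.584, 0.812, 0.0, 0.0]
force: [-0.1, -0.0, 0.6]
finger_gap: 0.676
gripper_force: 0.0
units [-0.    0.02  0.03] turn -0.0 yaw 108.58 q [-0.33  0.71  1.7   0.    0.72 -0.66] tilt [ 5.e-04 -2.e-04 -1.e+00]
```

```bash
python3 -m handwheel '[[[0,0,0,0],[0,0,0,0],[0,0,0,0],[0,0,0,0],[0,0,0,0],[0,0,0,0],[0,0,0,0],[0,0,0,0]]]' 0 80
python3 plan.py .56585 -.07691 .071 108.59
python3 -m handwheel '[[[0,0,0,0],[0,0,0,0],[0,0,0,0],[0,0,0,0],[0,0,0,0],[0,0,0,0],[0,0,0,0],[0,0,0,0],[0,0,0,0],[0,0,0,0],[0,0,0,0],[0,0,0,0],[0,0,0,0],[0,0,0,0],[0,0,0,0],[0,0,0,0]]]'
python3 chk.py w7; python3 ang.py w7; python3 -c "
from station import *;s=sense();print(s['finger_gap']*85.4,s['ft_torque'])"
```

```text
t: 22.78
tcp_pos: [0.5649, -0.0771, 0.0723]
tool_rot: [0.584, 0.812, -0.0, 0.0]
force: [-2.4, -1.5, 6.0]
finger_gap: 0.263
gripper_force: 77.9
units [-0.    0.04  0.05] turn 0.0 yaw 108.6 q [-0.33  0.71  1.7  -0.    0.73 -0.66] tilt [ 0.e+00 -5.e-04 -1.e+00]
t: 24.78
tcp_pos: [0.5649, -0.0771, 0.0724]
tool_rot: [0.584, 0.812, -0.0, 0.0]
force: [-2.4, -1.0, 6.1]
finger_gap: 0.27
gripper_force: 78.0
rib (array([ 476. , -139.9]), array([47., 22.]), 51.0) yaw-err 122.41 bracket [-105.2   -9.1]
w7 c [322.7 285.3] brass u 291 352 v 253 316 red [351. 297.] 33 theta [0.85 0.9  0.95 0.8 ] [1.2 1.5 2.7 2.9]
22.39015503680493 [-0.11069364  0.39541306  0.10859738]
```

View pics/w7.png

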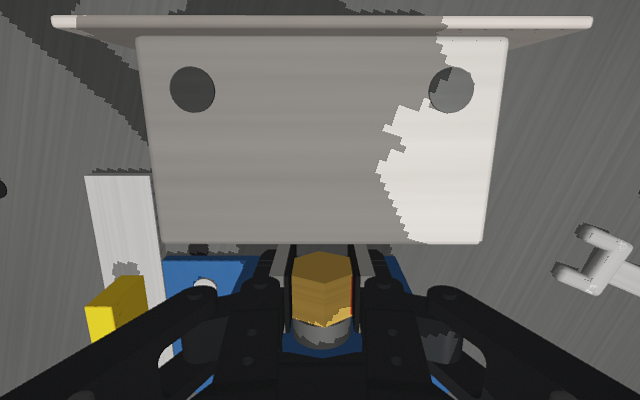

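The head is held with its flats on both pads and a corner on top at (321,253). The straightedge still touches the foot at (155,260). One more hold to confirm nothing turns, then I'll hand in.

```bash
python3 -m handwheel '[[[0,0,0,0],[0,0,0,0],[0,0,0,0],[0,0,0,0],[0,0,0,0],[0,0,0,0],[0,0,0,0],[0,0,0,0],[0,0,0,0],[0,0,0,0],[0,0,0,0],[0,0,0,0]]]'
python3 - <<'E'
from h import *
p,*_=shot("wrist");a=np.load("w7.npz")["p"]
print("diff head",abs(p[245:350,285:360].astype(int)-a[245:350,285:360]).mean(),"bar",abs(p[170:330,80:170].astype(int)-a[170:330,80:170]).mean())
p,d,K,T=shot("scene");v,u=np.nonzero(biggest(hue(p,24,34)));print(rect(ray(np.c_[u,v],K,T,.042)))
E
```

```text
t: 26.32
tcp_pos: [0.5649, -0.0771, 0.0724]
tool_rot: [0.584, 0.812, -0.0, 0.0]
force: [-2.3, -1.3, 5.7]
finger_gap: 0.265
gripper_force: 78.0
diff head 0.6305185185185185 bar 0.4188425925925926
(array([-134.5,  929.2]), array([188.7,  43.3]), -89.5)
```

```bash
python3 -c "from station import *;print(sign_off())"
```

```text
the job is handed in; nothing more can be done
None
```

I handed the job in at about 26 s: the straightedge was released flush against the foot's robot-side end edge, and the bolt head was gripped across its flats at 78 N with no visible turning over the last 1.5 s.

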